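# Lean the glued phone on the drying stand

### The arm

A 6-joint arm with a two-finger parallel gripper is mounted at the origin on the work surface. World frame = base frame: x ahead of the robot, y to its left, z up, the work surface at z = 0. Lengths are in m, angles in rad, forces in N, time in s.
With the tool pointing down it reaches from about 0.35 to 0.85 m from the base axis. Payload 8.1 kg.
Tool frame: the origin (TCP) lies at the very end of the fingers, on their centre line; the grasp point (between the pads) lies robot.grip_point_offset behind it (robot.grip_point_offset is the distance from the TCP to the grasp point, in m); z points along the fingers, y is the line along which they close (so a half turn about z gives the same grasp; the last joint's range is limited). The gripper opens to 93 mm and grips with 3 to 60 N. Pads are 15 mm wide; open, the fingers measure 128 mm over their backs; the gripper's body (75 mm by 188 mm) begins 65 mm behind the grasp point.
Start: joints at [1.237, 0.13, 1.488, -0, 1.523, -0.085], TCP at [0.148, 0.582, 0.219] pointing down, gripper open.
Joint ranges: [-2.96, 2.96], [-0.89, 2.26], [0.02, 2.5], [-1.34, 4.48], [0, 2.73], [-2.66, 2.66]. Speed limits (rad/s): [2.39, 2.39, 2.79, 3.14, 3.14, 3.14].

### API

Orientations are given as a rotation vector (axis times angle).
In Python, from plant import robot, eyes gives the robot as it stands. The module is installed in compiled form; this text tells all that it offers.
- The arm moves only by the tool apply_moves, never from a script. Its argument "steps" is one flat list of numbers, 7 for each row, row after row: the shift along the tool's x, y, z in units of 30 mm (1.0 is 30 mm), then the turn, a rotation vector about the tool's x, y, z in units of 6 degrees (1.0 is 6 degrees), then the opening in per cent of the stroke, from 0 (shut) to 100 (fully open). In form: [dx, dy, dz, ax, ay, az, fingers, dx, dy, dz, ax, ay, az, fingers, ...]. A call has 1 to 12 rows; each row shifts and turns the commanded pose from where the row before left it, along the tool's axes as they then stand; what a row does not reach is not made up. A row lasts 1/12 s, in which the tool goes at most 41.7 mm and 7.16 degrees, less where a joint would pass 70% of its speed; a pose out of reach is approached as far as the arm can. A call is refused whole if a number of a shift passes 1 or a number of a turn 1, either way. A call with a gripper value outside its range is refused whole. The fingers move at their own pace and stop on an object; "grip_force" is the grip in N (left out, the last holds). Time passes only in rows, so rows that do not move let the fingers close. It gives the time, the measured TCP pose, the force, the opening and the grip force at its end, in the units of the state.
- robot.read_state(): the state, without advancing time (a new reading comes with each control period).
- eyes.read_camera(name): name is "scene" or "top" or "wrist"; returns the picture (400x640x3 uint8, red, green, blue); there is no depth.
- eyes.calibration(name): a dict with "K" (3x3 intrinsics, pixels), "R" (3x3) and "t" (3): a world point X has camera coordinates R X + t. Camera axes: x right, y down, z forward; pixel columns grow to the right and rows downward; lengths in m; the calibration is good to about 2 mm. A picture is of the moment at which its call begins: read the wrist's pose just before it. calibration takes no time and is no camera call; for the wrist camera it gives the pose at the moment of the call.
- robot.close_job(): hands the job in; it is judged then, once.
Trained networks look in the newest picture that a camera, given by its name, has taken for a name from the list of things; names that differ only in an ending like _2 or _b are one class to them, and where a whole thing is asked for, a point or a joint stands for the part that bears it (a point fixed in the world has none). Each returns a list of dicts, best first, with "conf" (0 to 1); they miss things now and then, are a little off and sometimes report something else, mostly with a low value. They report only what shows in the picture. A call takes as long as a camera call.
- eyes.search_frame(camera, thing): "rect" ([left, top, width, height] in pixels, round what is visible of it).
- eyes.place_of(camera, thing): "xy" ([column, row] in pixels: a listed point, or the origin of a listed thing).
The state is a dict: "t": time; "q": joint angles; "dq": joint speeds; "joint_torque": joint torques, N m; "tool_pos": TCP position; "orientation": TCP orientation; "force": force on the tool from outside, world axes, zero at the start; "wrist_torque": the same for the moment, N m; "opening": finger opening in m; "gripper_force": force on a finger pad.
Only numpy, scipy, OpenCV 4.12 (cv2) and the standard library are available. Lean on these libraries where they do the work, as an engineer would, in place of code of your own. Each camera call takes 0.05 s, during which the arm holds its last target. There are 200 camera calls.

### The job

Take the red phone out of the holding rack and lean it lengthways against the white wall of the drying stand, its foot down on the base plate between wall and yellow stop and against the stop, squarely and about in the middle, so that it stays there by itself. Set it down rather than dropping it, and leave the other two phones standing in the rack.

Things in the scene. Friction and masses are not known exactly. Their poses are not given: they have to be found in the camera images.
- red_phone_center (a point): Red phone, a smooth slab 160 mm long, 68 wide, 9 thick, about 190 g; red back and edges, black screen. This point is its centre. z axis along its length (up at the start), y across its width, x through its thickness, out of the back. Stands on end in a loose, open-topped slot of a grey rack, underside 6 mm above the table; the rack is 74 x 296 mm and 41 mm high. Lift it straight up 45 mm to clear.
- red_phone_foot (a point): Middle of the red phone's foot: the centre of its bottom end face, 80 mm below its centre along its z axis; axes as for the phone. Three phones of one size stand side by side in the rack, 96 mm apart, in any order, their tops 166 mm above the table: to pass over the others, lift it by 170 mm or more.
- stand: Drying stand, fixed. Origin: centre of its underside, at table height; z up, x from wall to stop (roughly away from the robot), y along both. Base plate 150 x 130 mm, top at z = 6 mm. White wall 12 thick, 120 long: face at x = -23 mm, top at z = 91, gussets behind. Yellow stop bar 12 wide, 120 long: face at x = +23 mm, top at z = 18. A phone with foot on the stop leans about 24 degrees onto the wall's top edge.
- silver_phone_center (a point): Bystander: the same shape as the red phone (160 mm long, 68 mm wide, 9 mm thick, 190 g), with a silver grey back and edges, standing in the same rack. This point is its centre; axes as for the red phone. Leave it standing in the rack.
- green_phone_center (a point): Bystander: the same shape as the red phone (160 mm long, 68 mm wide, 9 mm thick, 190 g), with a green back and edges, standing in the same rack. This point is its centre; axes as for the red phone. Leave it standing in the rack.

How it is judged:
At the end, for the whole second after the job is handed in: Red phone released and at rest, foot on the base plate within 10 mm of the stop, leaning on the wall 15 to 35 degrees from upright, within 11 degrees of square to it and 25 mm of its middle; the other two phones within 20 mm of where they stood (x of red_phone_foot in the frame of stand between 0.008 and 0.024 m and z of red_phone_foot in the frame of stand between 0 and 0.015 m and y of red_phone_center in the frame of stand between -0.025 and 0.025 m and x of red_phone_center in the frame of stand below 0 m and angle between red_phone_center's own z axis and vertical between 0.26 and 0.61 rad and angle between the y axis of red_phone_center and the y axis of stand, either way round below 0.2 rad and contact force between red_phone and stand above 0.3 N and linear speed of red_phone below 0.02 m/s and angular speed of red_phone below 0.1 rad/s and distance of each of silver_phone_center, green_phone_center from where it was at the start of the episode below 0.02 m); the robot touches nothing.
It fails at once if the red phone is dropped (falls free faster than 0.55 m/s) (linear speed of red_phone above 0.55 m/s and contact force between the fingers and red_phone below 0.1 N).
It fails at once if the silver or green phone is pulled out, tipped or pushed more than 20 mm (distance of any of silver_phone_center, green_phone_center from where it was at the start of the episode above 0.02 m).
It also fails if it takes over 48 s, if anything falls off the work surface, if the arm or the gripper's body presses on something with over 40 N, if the wrist force passes 120 N, or if a joint passes its speed limit or range.

## Working session

There is one attempt and no reset: what is moved stays moved. The work goes in short steps, Python scripts to look and compute and a tool call to move; the robot and the scene stay as the last step left them, time stands still between calls to the robot, and variables do not carry over. Pictures are saved under pics/ and viewed, at most 10 in all, crops included, and the job is handed in when it is done.

Besides the shell and the picture viewer there is one more tool, called after "Emit:" in YAML: its name, and indented under it one key for each argument. apply_moves: Moves the arm, as the interface text tells. Its arguments: {"type":"object","properties":{"steps":{"type":"array"},"grip_force":{"type":"number"}},"required":["steps"]}

```bash
mkdir -p pics
cat > h.py <<'E'
import numpy as np, cv2
from plant import robot, eyes
from scipy.spatial.transform import Rotation as Ro
def snap(n,f):
    im=eyes.read_camera(n); cv2.imwrite('pics/'+f,im[:,:,::-1]); return im
def ray(n,px):
    c=eyes.calibration(n);R=np.array(c['R']);t=np.array(c['t']);K=np.array(c['K'])
    d=R.T@np.linalg.inv(K)@np.array([px[0],px[1],1.]); return -R.T@t,d
def onz(n,px,z):
    o,d=ray(n,px); return o+d*(z-o[2])/d[2]
def proj(n,X):
    c=eyes.calibration(n); p=np.array(c['K'])@(np.array(c['R'])@np.array(X)+np.array(c['t'])); return p[:2]/p[2]
def tri(a,b):
    A=np.zeros((3,3));v=np.zeros(3)
    for o,d in (a,b):
        d=d/np.linalg.norm(d);P=np.eye(3)-np.outer(d,d);A+=P;v+=P@o
    return np.linalg.solve(A,v)
E
python3 - <<'E'
from h import *
a=snap('scene','s1.png');b=snap('top','t1.png')
cv2.imwrite('pics/both.png',cv2.resize(np.vstack([a,b])[:,:,::-1],(480,600)))
for th in ['red_phone_center','red_phone_foot','silver_phone_center','green_phone_center','stand']:
    p={}
    for c in('scene','top'):
        r=eyes.place_of(c,th); 
        if r: p[c]=r[0]['xy']; print(th,c,np.round(r[0]['xy'],1),round(r[0]['conf'],2))
    if len(p)==2: print(tri(ray('scene',p['scene']),ray('top',p['top'])).round(4))
s=robot.read_state();print(s['t'],s['tool_pos'],s['orientation'],robot.grip_point_offset,s['opening'])
for c in('scene','top'): print(c,ray(c,(320,200)))
E
```

```text
red_phone_center scene [395.  211.7] 0.95
red_phone_center top [239.1 212.2] 0.76
[0.5439 0.2042 0.0875]
red_phone_foot scene [387.9 232.8] 0.87
red_phone_foot top [250.2 216. ] 0.71
[0.5409 0.1978 0.0066]
silver_phone_center scene [439.  220.4] 0.63
silver_phone_center top [193.6 215.2] 0.96
[0.5396 0.2966 0.0897]
green_phone_center scene [350.9 201.5] 0.96
green_phone_center top [290.7 209.5] 0.81
[0.5464 0.1027 0.086 ]
stand top [470.9 187.5] 0.94
0.6 [0.14772572 0.58154079 0.21864257] [3.89795133e-01 3.11730918e+00 2.08384698e-05] 0.0188 0.09284879151864657
scene (array([1.14908902, 0.25155642, 0.75375722]), array([-0.63891483, -0.23792143, -0.73171065]))
top (array([0.48838637, 0.02693063, 0.86598621]), array([ 0.09574595,  0.02331996, -0.9952126 ]))
```

View pics/t1.png

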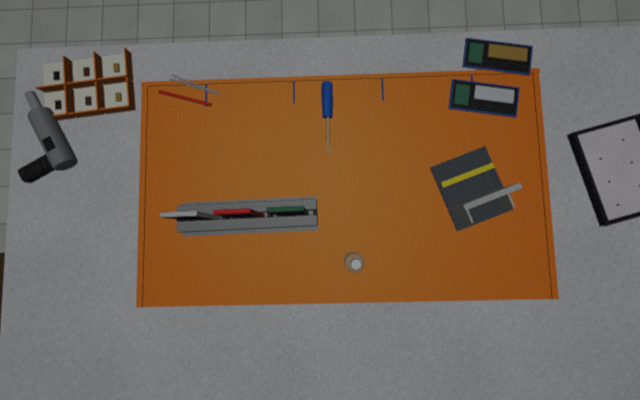

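View pics/s1.png

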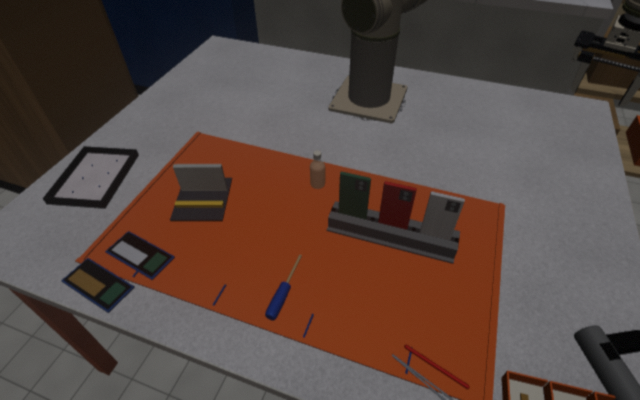

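Top view: red phone is the middle one, at (238,212), between silver and green. The stand is at (470,187) with its yellow stop at (468,177) and is yawed about 20°. The scene view agrees, with red in the middle and the backs facing away from the robot. Next I fit the stand pose and plan the approach.

```bash
cat >> h.py <<'E'
def yellow(n,im):
    hsv=cv2.cvtColor(im,cv2.COLOR_RGB2HSV); m=cv2.inRange(hsv,(24,120,70),(38,255,255))
    k,l,st,_=cv2.connectedComponentsWithStats(m); i=1+np.argmax(st[1:,4])
    ys,xs=np.where(l==i); P=np.array([onz(n,(x,y),.018)[:2] for x,y in zip(xs,ys)],np.float32)
    (c,wh,a)=cv2.minAreaRect(P*1000); box=cv2.boxPoints((c,wh,a))/1000
    e=[box[1]-box[0],box[2]-box[1]]; e=max(e,key=np.linalg.norm); e=e*np.sign(e[1])
    yaw=np.arctan2(-e[0],e[1]); return P.mean(0),np.array(c)/1000,wh,yaw,len(xs)
def todo(pos,Rt):
    s=robot.read_state();R=Ro.from_rotvec(s['orientation']);p=np.array(s['tool_pos'])
    print('t',s['t'],'tcp',p.round(4),'F',np.round(s['force'],1),'op',s['opening'],'gf',s['gripper_force'])
    print('shift(30mm)',(R.inv().apply(np.array(pos)-p)/.03).round(2),'turn(6deg)',np.degrees((R.inv()*Rt).as_rotvec()/6).round(2))
def toolR(yaw,lean=0): # tool y along +x(yaw), z down; lean tips the tool top toward -x(yaw)
    M=np.array([[0,1,0],[1,0,0],[0,0,-1.]]).T
    return Ro.from_euler('z',yaw)*Ro.from_euler('y',-lean)*Ro.from_matrix(M)
E
python3 - <<'E'
from h import *
im=eyes.read_camera('top')
m,c,wh,yaw,n=yellow('top',im); print(m,c,wh,np.degrees(yaw),n)
print('origin',c-.029*np.array([np.cos(yaw),np.sin(yaw)]))
im2=eyes.read_camera('scene')
m,c,wh,yaw,n=yellow('scene',im2); print(m,c,wh,np.degrees(yaw),n)
print('net',onz('top',(470.9,187.5),0))
todo([.54,.2,.25],toolR(np.radians(2)))
# wrist cam in tool frame
s=robot.read_state();c=eyes.calibration('wrist');R=np.array(c['R']);o=-R.T@np.array(c['t'])
T=Ro.from_rotvec(s['orientation']);print('cam in tool',T.inv().apply(o-s['tool_pos']),T.inv().apply(R[2]),T.inv().apply(R[0]),c['K'])
E
```

```text
[ 0.61566836 -0.26949206] [ 0.61567181 -0.26950266] (13.496927261352539, 119.9037857055664) 19.734112 352
origin [ 0.58837499 -0.27929467]
[ 0.59250784 -0.21777299] [ 0.59250781 -0.21777299] (0.0, 0.0) -0.0 1
net [ 0.59004189 -0.28258171  0.        ]
t 0.7 tcp [0.1477 0.5815 0.2186] F [0.8 0.5 1.5] op 0.09302444060120632 gf 0.0
shift(30mm) [-15.8   -9.11  -1.05] turn(6deg) [ 0.   -0.   12.29]
cam in tool [ 0.08344492  0.00037035 -0.16608247] [-0.30129839  0.00137664  0.95352891] [ 6.06721894e-04  9.99999032e-01 -1.25201431e-03] [[291.04160694   0.         320.83253898]
 [  0.         291.04160694 196.83551135]
 [  0.           0.           1.        ]]
```

Emit:
apply_moves:
  steps: [-0.9,-0.5,-0.1,0,0,0,100,-0.9,-0.5,-0.1,0,0,0,100,-0.9,-0.5,-0.1,0,0,0,100,-0.9,-0.5,-0.1,0,0,0,100,-0.9,-0.5,-0.1,0,0,0,100,-0.9,-0.5,-0.1,0,0,0,100,-0.9,-0.5,-0.1,0,0,0,100,-0.9,-0.5,-0.1,0,0,0,100,-0.9,-0.5,-0.1,0,0,0,100,-0.9,-0.5,-0.1,0,0,0,100,-0.9,-0.5,-0.1,0,0,0,100,-0.9,-0.5,-0.1,0,0,0,100]

```text
t: 1.7
tool_pos: [0.4184, 0.3261, 0.255]
orientation: [0.39, 3.117, 0.001]
force: [0.8, 0.3, 0.3]
opening: 0.0925
gripper_force: 0.0
```

Emit:
apply_moves:
  steps: [-0.9,-0.6,0,0,0,0,100,-0.9,-0.6,0,0,0,0,100,-0.9,-0.6,0,0,0,0,100,-0.9,-0.6,0,0,0,0,100,-0.9,-0.6,0,0,0,0,100]

```text
t: 2.12
tool_pos: [0.527, 0.2055, 0.2548]
orientation: [0.39, 3.117, 0.0]
force: [0.2, -0.1, -0.4]
opening: 0.0934
gripper_force: 0.0
```

Emit:
apply_moves:
  steps: [0,0,0,0,0,1,100,0,0,0,0,0,1,100,0,0,0,0,0,1,100,0,0,0,0,0,1,100,0,0,0,0,0,1,100,0,0,0,0,0,1,100,0,0,0,0,0,1,100,0,0,0,0,0,1,100,0,0,0,0,0,1,100,0,0,0,0,0,1,100,0,0,0,0,0,1,100,0,0,0,0,0,1,100]

```text
t: 3.12
tool_pos: [0.5261, 0.2068, 0.2547]
orientation: [2.154, 2.287, 0.0]
force: [-0.1, 0.7, -0.5]
opening: 0.0927
gripper_force: 0.0
```

Run:
```python
from h import *
im=snap('wrist','w1.png')
for th in ['red_phone_center','red_phone_foot']:
    r=eyes.place_of('wrist',th)
    for k in r[:2]: print(th,k)
print(eyes.search_frame('wrist','red_phone_center')[:1])
todo([.542,.2,.25],toolR(np.radians(2)))
for y in(-.034,.034): print(proj('wrist',[.542,.2+y,.166]))
```

```text
red_phone_center {'xy': [331.1, 185.7], 'conf': 0.87}
red_phone_foot {'xy': [329.7, 172.9], 'conf': 0.8}
[{'rect': [325.1, 151.6, 19.2, 90.2], 'conf': 0.88}]
t 3.3167 tcp [0.5261 0.2068 0.2547] F [-1.   0.5  0.3] op 0.09296783485700667 gf 0.0
shift(30mm) [-0.26  0.51  0.16] turn(6deg) [0.   0.   0.33]
[333.01963227 242.43716361]
[339.260293   173.73389387]
```

View pics/w1.png

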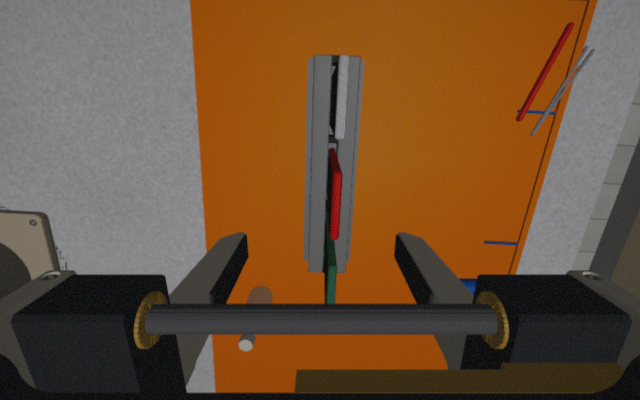

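Wrist view: the red phone's top edge is the bright strip from about (336,165) to (335,239), centred between the open fingers. Silver is above it at (342,95) and green below at (331,280). I segment the strip for an exact pose.

Run:
```python
from h import *
im=eyes.read_camera('wrist'); r=im[145:250,318:352].astype(int)
print(r[60,:,0]); print(r[60,:,1])
R=im[:,:,0].astype(int); m=((R>150)&(im[:,:,1]<60))
m[:145]=0;m[250:]=0;m[:,:315]=0;m[:,355:]=0
ys,xs=np.where(m);P=np.array([onz('wrist',(x,y),.166)[:2] for x,y in zip(xs,ys)],np.float32)
(c,wh,a)=cv2.minAreaRect(P*1000);print(c,wh,a,len(xs)); print(cv2.boxPoints((c,wh,a)))
```

```text
[ 96  97  95  95  96  99  91  53  19  14  17  13  26  71 107 132 143 148
 149 151 146 133 101  92  95  96  94  96  95  99  94  81  88  92]
[ 96  98  96  97  94 100  90  55  15  14  14  10  22  23  10  18  27  21
  23  19  20  12  50  86  97  97  94  97  99  96  94  81  88  93]
(541.8448486328125, 209.5898895263672) (1.8538713455200195, 46.46597671508789) 0.8962204456329346 47
[[540.5546  232.80554]
 [541.28143 186.34525]
 [543.1351  186.37424]
 [542.40826 232.83453]]
```

Run:
```python
from h import *
im=eyes.read_camera('wrist')
R=im[:,:,0].astype(int); m=((R>118)&(im[:,:,1]<60))
m[:145]=0;m[250:]=0;m[:,:315]=0;m[:,355:]=0
ys,xs=np.where(m);P=np.array([onz('wrist',(x,y),.166)[:2] for x,y in zip(xs,ys)],np.float32)
(c,wh,a)=cv2.minAreaRect(P*1000);print(c,wh,a,len(xs),P.mean(0)); print(cv2.boxPoints((c,wh,a)))
print(np.polyfit(P[:,1],P[:,0],1))
todo([.542,.2,.25],toolR(np.radians(1)))
```

```text
(541.4771118164062, 202.1770782470703) (6.677374362945557, 64.99787139892578) 1.1775996685028076 462 [0.54151005 0.20296463]
[[537.4712  234.60054]
 [538.807   169.61638]
 [545.48303 169.75362]
 [544.1472  234.73778]]
[-0.01934652  0.54543664]
t 3.4167 tcp [0.5261 0.2068 0.2547] F [ 0.9  0.2 -1.2] op 0.09318722570236225 gf 0.0
shift(30mm) [-0.26  0.51  0.16] turn(6deg) [ 0.   -0.    0.49]
```

Emit:
apply_moves:
  steps: [-0.15,0.5,0,0,0,0.4,100,0,0,0,0,0,0,100,0,0,0.8,0,0,0,100,0,0,0.8,0,0,0,100,0,0,0.8,0,0,0,100,0,0,0.8,0,0,0,100,0,0,0.5,0,0,0,100,0,0,0.5,0,0,0,100,0,0,0,0,0,0,100]

```text
t: 4.17
tool_pos: [0.5386, 0.2027, 0.1247]
orientation: [-2.19, -2.247, 0.008]
force: [-0.8, -0.5, -0.5]
opening: 0.0929
gripper_force: 0.0
```

Emit:
apply_moves:
  steps: [0,0,0,0,0,0,0,0,0,0,0,0,0,0,0,0,0,0,0,0,0,0,0,0,0,0,0,0,0,0,0,0,0,0,0,0,0,0,0,0,0,0,0,0,0,0,0,0,0,0,0,0,0,0,0,0,0,0,0,0,0,0,0]
  grip_force: 25

```text
t: 4.92
tool_pos: [0.5414, 0.2033, 0.1287]
orientation: [-2.195, -2.247, 0.0]
force: [0.4, 0.1, 0.2]
opening: 0.0377
gripper_force: 0.0
```

Emit:
apply_moves:
  steps: [0,0,0,0,0,0,0,0,0,0,0,0,0,0,0,0,0,0,0,0,0,0,0,0,0,0,0,0,0,0,0,0,0,0,0,0,0,0,0,0,0,0,0,0,0,0,0,0,0,0,0,0,0,0,0,0]

```text
t: 5.58
tool_pos: [0.5413, 0.2033, 0.1286]
orientation: [-2.195, -2.247, 0.0]
force: [-0.3, -0.1, 0.1]
opening: 0.0087
gripper_force: 25.0
```

Emit:
apply_moves:
  steps: [0,0,-0.3,0,0,0,0,0,0,-0.5,0,0,0,0,0,0,-0.6,0,0,0,0,0,0,-0.6,0,0,0,0,0,0,-0.6,0,0,0,0,0,0,-0.6,0,0,0,0,0,0,-0.6,0,0,0,0,0,0,-0.6,0,0,0,0,0,0,-0.6,0,0,0,0,0,0,-0.6,0,0,0,0,0,0,-0.4,0,0,0,0,0,0,-0.3,0,0,0,0]

```text
t: 6.58
tool_pos: [0.5417, 0.2034, 0.3197]
orientation: [2.195, 2.247, 0.003]
force: [-0.2, -0.2, -1.1]
opening: 0.0091
gripper_force: 25.0
```

```bash
cat >> h.py <<'E'
O=np.array([.5884,-.2793]);YAW=np.radians(19.7);LEAN=np.radians(24)
def target(dx,dz,L=.1226,lean=LEAN):
    # phone foot centre at stand x=dx,z=dz ; TCP is L up the phone axis
    Rt=toolR(YAW,lean); a=-Rt.as_matrix()[:,2]
    f=np.r_[O,0]+Ro.from_euler('z',YAW).apply([dx,0,dz]); return f+L*a,Rt
E
python3 - <<'E'
from h import *
t,R=target(.005,.1); print(t,R.as_matrix().round(2))
todo(t,R)
todo([t[0],t[1],.31],toolR(YAW))
E
```

```text
[ 0.54616006 -0.29442409  0.21200067] [[-0.34  0.86  0.38]
 [ 0.94  0.31  0.14]
 [-0.    0.41 -0.91]]
t 6.5833 tcp [0.5417 0.2034 0.3197] F [-0.2 -0.2 -1.1] op 0.009113831200121885 gf 24.99758541584015
shift(30mm) [-16.6   -0.25   3.58] turn(6deg) [-3.95  0.64 -3.01]
t 6.5833 tcp [0.5417 0.2034 0.3197] F [-0.2 -0.2 -1.1] op 0.009113831200121885 gf 24.99758541584015
shift(30mm) [-16.59  -0.24   0.32] turn(6deg) [ 0.02 -0.   -3.06]
```

Emit:
apply_moves:
  steps: [-0.3,0,0,0,0,0,0,-0.5,0,0,0,0,0,0,-0.7,0,0,0,0,0,0,-0.8,0,0,0,0,0,0,-0.8,0,0,0,0,0,0,-0.8,0,0,0,0,0,0,-0.8,0,0,0,0,0,0,-0.8,0,0,0,0,0,0,-0.8,0,0,0,0,0,0,-0.8,0,0,0,0,0,0,-0.8,0,0,0,0,0,0,-0.8,0,0,0,0,0,0]

```text
t: 7.58
tool_pos: [0.5466, -0.0593, 0.3162]
orientation: [-2.194, -2.246, 0.002]
force: [-0.3, -0.7, -1.4]
opening: 0.0086
gripper_force: 25.0
```

Emit:
apply_moves:
  steps: [-0.8,0,0,0,0,0,0,-0.8,0,0,0,0,0,0,-0.8,0,0,0,0,0,0,-0.8,0,0,0,0,0,0,-0.8,0,0,0,0,0,0,-0.8,0,0,0,0,0,0,-0.8,0,0,0,0,0,0,-0.8,0,0,0,0,0,0,-0.7,0,0,0,0,0,0,-0.5,0,0,0,0,0,0,-0.3,0,0,0,0,0,0,0,0,0,0,0,0,0]

```text
t: 8.58
tool_pos: [0.5523, -0.2961, 0.3164]
orientation: [-2.196, -2.244, 0.001]
force: [-0.2, 0.1, -1.5]
opening: 0.0087
gripper_force: 25.0
```

Emit:
apply_moves:
  steps: [0,0,0,0,0,-0.8,0,0,0,0,0,0,-0.8,0,0,0,0,0,0,-0.8,0,0,0,0,0,0,-0.6,0,0,0,0,-0.7,0,0,0,0,0,0,-0.7,0,0,0,0,0,0,-0.7,0,0,0,0,0,0,-0.7,0,0,0,0,0,0,-0.7,0,0,0,0,0,0,-0.5,0,0,0,0,0,0,0,0,0,0,0]

```text
invalid input
```

Run:
```python
from h import *
t,R=target(.008,.05); print(t);todo(t,R)
a=snap('wrist','w2.png');b=snap('scene','s2.png');c=snap('top','t2.png')
k=lambda im,x,y,w,h:cv2.resize(im[y:y+h,x:x+w,::-1],(400,300))
cv2.imwrite('pics/c2.png',np.vstack([cv2.resize(a[:,:,::-1],(480,300)),np.hstack([k(b,120,90,160,120),k(c,400,120,160,120)])[:,:800][:, ::1]][:1]+[np.hstack([cv2.resize(k(b,120,90,160,120),(240,300)),cv2.resize(k(c,400,120,160,120),(240,300))])]))
for cam in('scene','top','wrist'):
  for th in('red_phone_center','red_phone_foot','stand'):
    r=eyes.place_of(cam,th); print(cam,th,[(np.round(x['xy'],1),round(x['conf'],2)) for x in r[:1]])
s=robot.read_state();T=Ro.from_rotvec(s['orientation']);p=np.array(s['tool_pos'])
for nm,L in(('center',.0426),('foot',.1226)):
  X=p+T.apply([0,0,L]); print(nm,X.round(4),[proj(c,X).round(1) for c in('scene','top','wrist')])
print('stand',[proj(c,[*O,0]).round(1) for c in('scene','top','wrist')])
```

```text
[ 0.54898448 -0.2934128   0.16200067]
t 8.5833 tcp [ 0.5523 -0.2961  0.3164] F [-0.2  0.1 -1.5] op 0.008716462034174352 gf 24.99732881784439
shift(30mm) [ 0.09 -0.1   5.15] turn(6deg) [-3.98  0.64 -3.03]
scene red_phone_center [(array([174. ,  98.6]), 0.94)]
scene red_phone_foot [(array([184. , 127.7]), 0.97)]
scene stand [(array([199.3, 198.8]), 0.7)]
top red_phone_center [(array([544.6, 187.8]), 0.77)]
top red_phone_foot [(array([523.5, 192.8]), 0.69)]
top stand [(array([467.7, 187.8]), 0.67)]
wrist red_phone_center []
wrist red_phone_foot []
wrist stand [(array([342.2, 151.6]), 0.78)]
center [ 0.5532 -0.2943  0.2752] [array([178.1,  98.4]), array([546.2, 188.5]), array([319.3, 220.2])]
foot [ 0.5532 -0.2943  0.1952] [array([187.2, 128.5]), array([520.4, 194.4]), array([319.7, 191. ])]
stand [array([203.1, 198.8]), array([469.4, 188.3]), array([341.5, 149.7])]
```

View pics/c2.png

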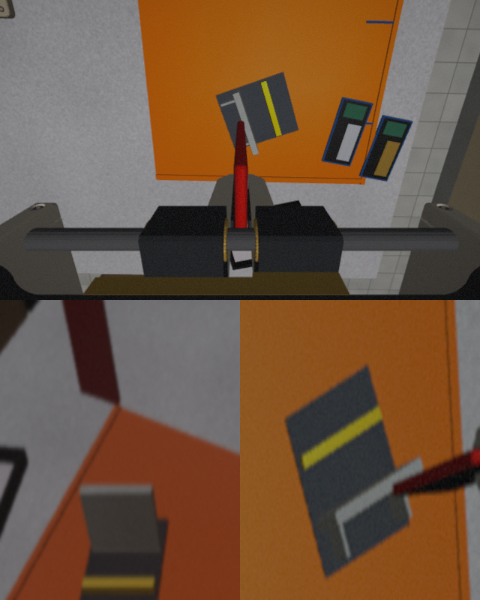

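The phone is gripped and upright, held above the wall. In the wrist picture the stand sits just ahead, with the stop at about (362,145) in full-size pixels. Next: yaw to the stand, then tilt.

Emit:
apply_moves:
  steps: [0,0,0,0,0,-0.8,0,0,0,0,0,0,-0.8,0,0,0,0,0,0,-0.8,0,0,0,0,0,0,-0.6,0,0,0,0,-0.6,0,0,0,0,0,0,-0.7,0,0,0,0,0,0,-0.7,0,0,0,0,0,0,-0.7,0,0,0,0,0,0,-0.7,0,0,0,0,0,0,-0.6,0,0,0,0,0,0,0,0,0,0,0]

```text
invalid input
```

Run:
```python
from h import *
for c in('wrist','top'):
  m,ce,wh,yaw,n=yellow(c,eyes.read_camera(c)); print(c,ce,wh,np.degrees(yaw),n,'origin',ce-.029*np.array([np.cos(yaw),np.sin(yaw)]))
t,R=target(.008,.03); print(t);todo(t,R)
```

```text
wrist [ 0.61738379 -0.27153421] (12.717923164367676, 119.59772491455078) 19.78851 602 origin [ 0.59009628 -0.28135214]
top [ 0.61563947 -0.26951312] (13.494284629821777, 119.9025650024414) 19.853363 351 origin [ 0.58836309 -0.27936193]
[ 0.54898448 -0.2934128   0.14200067]
t 9.2833 tcp [ 0.5531 -0.2944  0.3177] F [-0.  -0.9 -1. ] op 0.008775712425680617 gf 24.997502267360687
shift(30mm) [ 0.04 -0.14  5.86] turn(6deg) [-3.97  0.64 -3.01]
```

Emit:
apply_moves:
  steps: [0,0,0,0,0,-0.8,0,0,0,0,0,0,-0.8,0,0,0,0,0,0,-0.8,0,0,0,0,0,0,-0.6,0,0,0,0,-0.6,0,0,0,0,0,0,-0.7,0,0,0,0,0,0,-0.7,0,0,0,0,0,0,-0.7,0,0,0,0,0,0,-0.7,0,0,0,0,0,0,-0.6,0,0,0,0,0,0,0,0,0,0]

```text
t: 10.2
tool_pos: [0.5514, -0.2953, 0.3166]
orientation: [1.655, 2.329, 0.498]
force: [-0.5, 0.3, -2.8]
opening: 0.0087
gripper_force: 25.0
```

```bash
sed -i 's/^O=.*;YAW=np.radians(19.7)/O=np.array([.5894,-.2804]);YAW=np.radians(19.8)/' h.py
python3 - <<'E'
from h import *
m,ce,wh,yaw,n=yellow('wrist',eyes.read_camera('wrist')); print(ce,wh,np.degrees(yaw),n,'origin',ce-.029*np.array([np.cos(yaw),np.sin(yaw)]))
t,R=target(.008,.05); print(t);todo(t,R)
E
```

```text
[ 0.61594312 -0.27260226] (14.195523262023926, 119.09677124023438) 19.72689 571 origin [ 0.58864506 -0.28239084]
[ 0.55000917 -0.29458157  0.16200067]
t 10.25 tcp [ 0.5516 -0.2953  0.3169] F [ 0.1 -0.2 -2.3] op 0.008562185010239 gf 24.99572843313217
shift(30mm) [ 0.03 -2.13  4.7 ] turn(6deg) [-0.01  0.03 -0.1 ]
```

Run:
```python
from h import *
for dz in(.11,.02):
  t,R=target(.0135,dz,lean=np.radians(18)); print(t);todo(t,R)
```

```text
[ 0.56645617 -0.28866029  0.22659953]
t 10.25 tcp [ 0.5516 -0.2953  0.3169] F [ 0.1 -0.2 -2.3] op 0.008562185010239 gf 24.99572843313217
shift(30mm) [ 0.04 -0.73  2.97] turn(6deg) [ 0.99  0.03 -0.1 ]
[ 0.56645617 -0.28866029  0.13659953]
t 10.25 tcp [ 0.5516 -0.2953  0.3169] F [ 0.1 -0.2 -2.3] op 0.008562185010239 gf 24.99572843313217
shift(30mm) [ 0.04 -1.94  5.71] turn(6deg) [ 0.99  0.03 -0.1 ]
```

Emit:
apply_moves:
  steps: [0,-0.2,0.6,0,0,0,0,0,-0.2,0.8,0,0,0,0,0,-0.2,0.8,0,0,0,0,0,-0.1,0.8,0,0,0,0,0,0,0,0.5,0,-0.1,0,0,0,0,0.5,0,0,0,0,0,0,0,0,0,0,0,0,0,0,0,0,0]

```text
t: 10.92
tool_pos: [0.5709, -0.2882, 0.2276]
orientation: [1.681, 2.404, 0.377]
force: [1.1, 0.3, -2.5]
opening: 0.0087
gripper_force: 25.0
```

Run:
```python
from h import *
for dz in(.11,.03,.01):
  t,R=target(.0135,dz,lean=np.radians(18)); todo(t,R)
b=snap('scene','s3.png');a=snap('wrist','w3.png');c=snap('top','t3.png')
cv2.imwrite('pics/c3.png',np.hstack([cv2.resize(b[90:230,150:250,::-1],(400,560)),cv2.resize(c[110:250,420:520,::-1],(400,560))]))
m,ce,wh,yaw,n=yellow('wrist',a); print(ce,wh,np.degrees(yaw),n,'origin',ce-.029*np.array([np.cos(yaw),np.sin(yaw)]))
s=robot.read_state();X=np.array(s['tool_pos'])+Ro.from_rotvec(s['orientation']).apply([0,0,.1226])
for cam in('scene','top'):
    eyes.read_camera(cam); print(cam,proj(cam,X),[(x['xy'],x['conf']) for x in eyes.place_of(cam,'red_phone_foot')[:1]],proj(cam,[*O,0]),[(x['xy'],x['conf']) for x in eyes.place_of(cam,'stand')[:1]])
```

```text
t 10.9167 tcp [ 0.5709 -0.2882  0.2276] F [ 1.1  0.3 -2.5] op 0.008732167977446251 gf 24.996625185012817
shift(30mm) [ 0.04 -0.15 -0.01] turn(6deg) [0.   0.03 0.05]
t 10.9167 tcp [ 0.5709 -0.2882  0.2276] F [ 1.1  0.3 -2.5] op 0.008732167977446251 gf 24.996625185012817
shift(30mm) [ 0.05 -0.97  2.52] turn(6deg) [0.   0.03 0.05]
t 10.9167 tcp [ 0.5709 -0.2882  0.2276] F [ 1.1  0.3 -2.5] op 0.008732167977446251 gf 24.996625185012817
shift(30mm) [ 0.05 -1.18  3.16] turn(6deg) [0.   0.03 0.05]
[ 0.61528027 -0.27202103] (14.319120407104492, 118.40258026123047) 19.795485 831 origin [ 0.58799396 -0.28184228]
scene [190.16442301 171.93870538] [([186.2, 172.2], 0.83)] [202.5332666  198.92064299] [([200.6, 198.8], 0.88)]
top [487.52810066 172.23333433] [([488.9, 173.2], 0.94)] [469.90953138 187.8200529 ] [([469.3, 187.3], 0.55)]
```

View pics/c3.png

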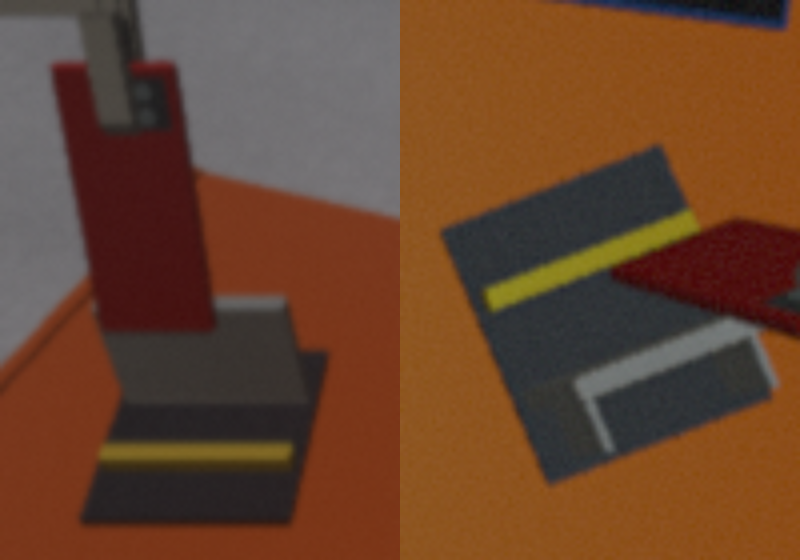

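Scene crop: phone upright-leaning above the plate, foot at about wall-top height and clear of the wall. Top crop: foot between wall and stop. I lower it carefully.

Emit:
apply_moves:
  steps: [0.1,-0.1,0,0,0,0,0,0.05,0,0,0,0,0.05,0,0,-0.13,0.4,0,0,0,0,0,-0.13,0.4,0,0,0,0,0,-0.13,0.4,0,0,0,0,0,-0.13,0.4,0,0,0,0,0,-0.13,0.4,0,0,0,0,0,-0.13,0.4,0,0,0,0,0,0,0,0,0,0,0,0,0,0,0,0,0,0]

```text
t: 12.2
tool_pos: [0.5647, -0.2851, 0.1486]
orientation: [1.693, 2.4, 0.379]
force: [0.2, 0.9, -1.8]
opening: 0.0085
gripper_force: 25.0
```

Run:
```python
from h import *
t,R=target(.0145,.0075,lean=np.radians(18)); todo(t,R)
c=snap('top','t4.png');b=snap('scene','s4.png');w=snap('wrist','w4.png')
cv2.imwrite('pics/c4.png',np.hstack([cv2.resize(b[110:230,150:250,::-1],(400,480)),cv2.resize(c[130:250,420:520,::-1],(400,480))]))
```

```text
t 12.2 tcp [ 0.5647 -0.2851  0.1486] F [ 0.2  0.9 -1.8] op 0.008544605602387394 gf 24.996496438980103
shift(30mm) [-0.13 -0.21  0.79] turn(6deg) [-0.01  0.01 -0.03]
```

View pics/c4.png

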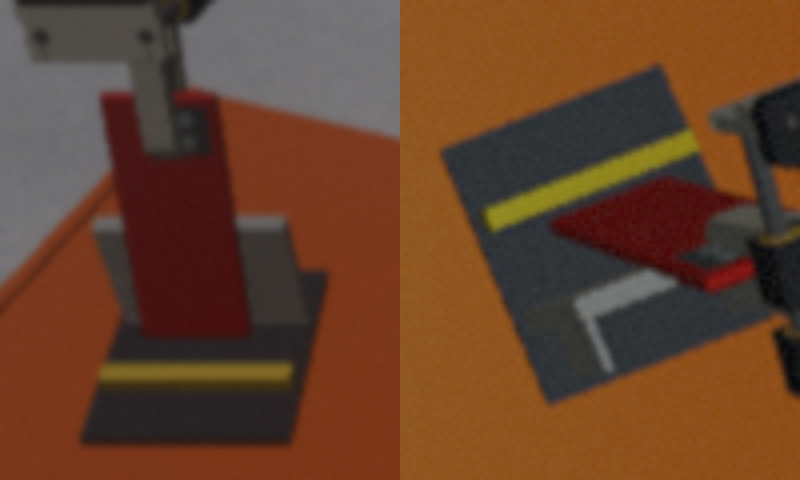

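No contact so far, and the foot hovers between wall and stop, centred. I continue down to touch.

Emit:
apply_moves:
  steps: [0,-0.1,0.3,0,0,0,0,0,-0.05,0.2,0,0,0,0,0,-0.03,0.1,0,0,0,0,0,0,0,0,0,0,0,0,0,0,0,0,0,0,0,0,0,0,0,0,0]

```text
t: 12.85
tool_pos: [0.5658, -0.2856, 0.1316]
orientation: [1.691, 2.399, 0.378]
force: [0.2, -0.7, -1.7]
opening: 0.0093
gripper_force: 25.0
```

Emit:
apply_moves:
  steps: [0,-0.02,0.06,0,0,0,0,0,-0.02,0.06,0,0,0,0,0,0,0,0,0,0,0,0,0,0,0,0,0,0]

```text
t: 13.18
tool_pos: [0.5656, -0.2855, 0.1275]
orientation: [1.691, 2.399, 0.378]
force: [-0.8, 1.2, -2.3]
opening: 0.0089
gripper_force: 25.0
```

Emit:
apply_moves:
  steps: [0,-0.02,0.06,0,0,0,0,0,0,0,0,0,0,0,0,0,0,0,0,0,0]

```text
t: 13.43
tool_pos: [0.5656, -0.2855, 0.1256]
orientation: [1.691, 2.399, 0.378]
force: [0.2, -1.0, -0.7]
opening: 0.0088
gripper_force: 25.0
```

Run:
```python
from h import *
t,R=target(.0145,.0075,lean=np.radians(18)); todo(t,R)
```

```text
t 13.4333 tcp [ 0.5656 -0.2855  0.1256] F [ 0.2 -1.  -0.7] op 0.008815265561088706 gf 24.99637395143509
shift(30mm) [-0.11  0.01  0.05] turn(6deg) [-0.    0.03 -0.02]
```

Emit:
apply_moves:
  steps: [0,-0.01,0.04,0,0,0,0,0,0,0,0,0,0,0,0,0,0,0,0,0,0]

```text
t: 13.68
tool_pos: [0.5657, -0.2855, 0.1244]
orientation: [1.691, 2.399, 0.378]
force: [0.3, -0.1, -1.4]
opening: 0.0088
gripper_force: 25.0
```

Emit:
apply_moves:
  steps: [0,-0.01,0.04,0,0,0,0,0,0,0,0,0,0,0,0,0,0,0,0,0,0]

```text
t: 13.93
tool_pos: [0.5661, -0.2858, 0.1239]
orientation: [1.691, 2.398, 0.378]
force: [-1.9, -1.1, 3.4]
opening: 0.0086
gripper_force: 25.0
```

Emit:
apply_moves:
  steps: [0,-0.01,0.04,0,0,0,0,0,0,0,0,0,0,0,0,0,0,0,0,0,0]

```text
t: 14.18
tool_pos: [0.5663, -0.2862, 0.1237]
orientation: [1.69, 2.398, 0.377]
force: [-6.6, 0.6, 10.0]
opening: 0.0087
gripper_force: 25.0
```

Emit:
apply_moves:
  steps: [0,0.02,-0.07,0,0,0,0,0,0,0,0,0,0,0,0,0,0,0,0,0,0]

```text
t: 14.43
tool_pos: [0.5658, -0.2854, 0.1239]
orientation: [1.691, 2.399, 0.378]
force: [-0.8, -0.4, -1.7]
opening: 0.0089
gripper_force: 25.0
```

Emit:
apply_moves:
  steps: [0,0.05,0.015,0,0,0,0,0,0.05,0.015,0,0,0,0,0,0,0,0,0,0,0,0,0,0,0,0,0,0]

```text
t: 14.77
tool_pos: [0.5689, -0.2842, 0.124]
orientation: [1.691, 2.399, 0.378]
force: [-0.3, 0.3, -1.4]
opening: 0.0087
gripper_force: 25.0
```

Emit:
apply_moves:
  steps: [0,0.05,0.015,0,0,0,0,0,0,0,0,0,0,0,0,0,0,0,0,0,0]

```text
t: 15.02
tool_pos: [0.5699, -0.284, 0.124]
orientation: [1.691, 2.4, 0.377]
force: [-3.0, -1.1, 0.3]
opening: 0.0093
gripper_force: 25.0
```

Emit:
apply_moves:
  steps: [0,-0.085,0,-0.2,0,0,0,0,-0.085,0,-0.2,0,0,0,0,-0.085,0,-0.2,0,0,0,0,0,0,0,0,0,0,0,0,0,0,0,0,0]

```text
t: 15.43
tool_pos: [0.5631, -0.2866, 0.1217]
orientation: [1.666, 2.361, 0.448]
force: [-2.0, -0.4, -0.8]
opening: 0.0091
gripper_force: 25.0
```

Emit:
apply_moves:
  steps: [0,-0.085,0,-0.2,0,0,0,0,0,0,0,0,0,0,0,0,0,0,0,0,0]

```text
t: 15.68
tool_pos: [0.5611, -0.2873, 0.1207]
orientation: [1.656, 2.349, 0.471]
force: [-4.0, -0.2, -0.0]
opening: 0.0088
gripper_force: 25.0
```

Run:
```python
from h import *
t,R=target(.0189,.0078); todo(t,R)
```

```text
t 15.6833 tcp [ 0.5611 -0.2873  0.1207] F [-4.  -0.2 -0. ] op 0.008822722759625376 gf 24.999835789203644
shift(30mm) [-0.1  -0.07  0.  ] turn(6deg) [-0.21  0.03 -0.02]
```

Emit:
apply_moves:
  steps: [0,-0.08,0,-0.18,0,0,0,0,0,0,0,0,0,0,0,0,0,0,0,0,0]

```text
t: 15.93
tool_pos: [0.5591, -0.288, 0.1199]
orientation: [1.647, 2.337, 0.491]
force: [-3.3, -0.5, 0.3]
opening: 0.0091
gripper_force: 25.0
```

Run:
```python
from h import *
t,R=target(.0189,.0078); todo(t,R)
c=snap('top','t5.png');b=snap('scene','s5.png')
cv2.imwrite('pics/c5.png',np.hstack([cv2.resize(b[110:230,150:250,::-1],(400,480)),cv2.resize(c[130:250,420:520,::-1],(400,480))]))
```

```text
t 15.9333 tcp [ 0.5591 -0.288   0.1199] F [-3.3 -0.5  0.3] op 0.009078495804518373 gf 25.00036507844925
shift(30mm) [-0.1   0.    0.01] turn(6deg) [-0.03  0.03 -0.02]
```

View pics/c5.png

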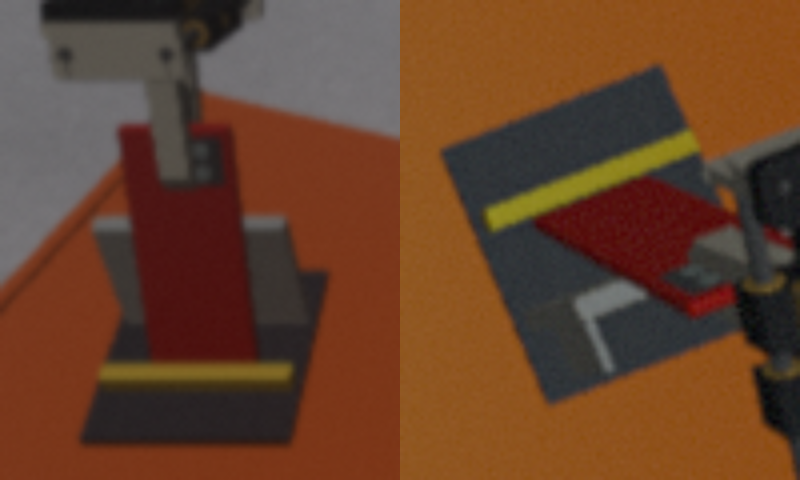

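The foot is against the stop and centred in both views. I release and back off along the phone.

Emit:
apply_moves:
  steps: [0,0,0,0,0,0,14,0,0,0,0,0,0,18,0,0,0,0,0,0,24,0,0,0,0,0,0,30,0,0,0,0,0,0,40,0,0,0,0,0,0,45,0,0,0,0,0,0,45,0,0,0,0,0,0,45,0,0,0,0,0,0,45]
  grip_force: 10

```text
t: 16.78
tool_pos: [0.5592, -0.288, 0.1199]
orientation: [1.647, 2.336, 0.492]
force: [-0.0, 0.0, -0.3]
opening: 0.042
gripper_force: 0.0
```

Emit:
apply_moves:
  steps: [0,0,-0.2,0,0,0,45,0,0,-0.4,0,0,0,45,0,0,-0.6,0,0,0,45,0,0,-0.7,0,0,0,45,0,0,-0.8,0,0,0,45,0,0,-0.8,0,0,0,45,0,0,-0.8,0,0,0,45,0,0,-0.5,0,0,0,45,0,0,-0.2,0,0,0,45,0,0,0,0,0,0,45]

```text
t: 17.62
tool_pos: [0.502, -0.3093, 0.26]
orientation: [1.645, 2.333, 0.489]
force: [0.6, 0.4, 0.2]
opening: 0.0419
gripper_force: 0.0
```

Run:
```python
from h import *
c=snap('top','t6.png');b=snap('scene','s6.png')
cv2.imwrite('pics/c6.png',np.hstack([cv2.resize(b[90:270,150:450,::-1],(500,300)),cv2.resize(c[130:250,420:520,::-1],(250,300))]))
s=robot.read_state();print(s['t'],s['force'],s['opening'])
Rz=Ro.from_euler('z',-YAW)
for th in('red_phone_center','red_phone_foot'):
  p={k:eyes.place_of(k,th) for k in('top','scene')}
  if all(p.values()): print(th,Rz.apply(tri(*[ray(k,p[k][0]['xy']) for k in p])-np.r_[O,0]).round(4))
```

```text
17.7167 [-0.74998038  0.30269109 -0.14714935] 0.041990747079483165
red_phone_center [-0.0184 -0.0001  0.0702]
red_phone_foot [ 0.022  -0.0039  0.0071]
```

View pics/c6.png

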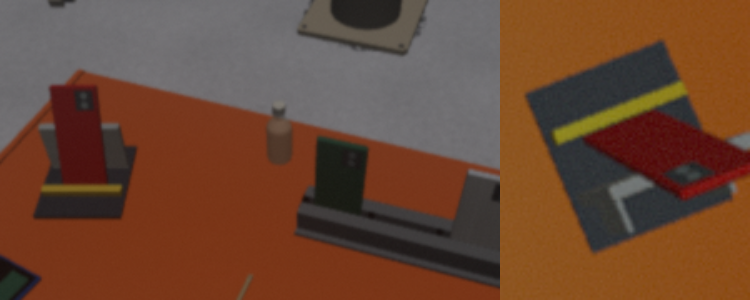

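The phone leans on the wall with its foot at the stop, square and centred. Green and silver still stand in the rack, and the gripper is clear. I hand the job in.

```bash
python3 -c "
from plant import robot
print(robot.close_job())"
```

```text
the job is handed in; nothing more can be done
None
```

The red phone is leaning by itself on the drying stand's wall, its foot against the stop and about in the middle; the silver and green phones are still standing in the rack, and the job was handed in at about 18 s (no verdict was returned).

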